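Switch off the outlet left on at the luthier's bench

TASK

One of the four identical white keys on the blue bench power unit has been left latched down. With the fingertips, tap every key lightly in turn, along the row from the end with the amber lamp, to feel which one it is, without releasing it yet or latching any other; then press that key all the way down and let go so that it pops up, and finish with all four keys up. Pick nothing up and leave the bottle, tin, screwdriver and tuning machine where they are.

Things in the scene. Friction and masses are not known exactly. Their poses are not given: they have to be found in the camera images.
- unit: bench power unit, a blue steel case fixed to the bench, 120 mm (its x, front to back) by 280 mm (its y) by 65 mm high, turned up to 0.35 rad; origin: centre of its underside (z = 0). On its flat deck, at x = 0 and y = +60, +10, -40, -90 mm, four identical white keys, each in a black frame 40 mm square and 3 mm high. On its far face are outlets, one with a plug, whose lead ends 130 mm behind
- lamp (a point): tip of the amber pilot lamp (24 mm across, 12 mm high, not a switch) on the deck at y = +111 mm of the unit; it marks the end to begin at, the left end as seen from the robot
- switch_a: the fixed switch that carries key a: a point in the deck (65 mm above the bench) under the middle of the key, axes as the unit's; which place in the row it has changes from start to start
- key_a (a joint): how far key a is down, m: 0 up, 0.0104 at the bottom stop; it moves straight down. All four keys are alike push-push switches. A key that is up starts to move at 1.8 N, needs 0.6 N more per mm, and springs back up from a light tap; pressed more than about 8 mm down it latches, and stays 4.6 mm down when let go
- key_a_top (a point): centre of the top face of key a, a white cap 30 mm square; 20 mm above the deck (85 mm above the bench) when up, 15.4 mm above the deck when latched, 9.6 mm at the bottom stop
- switch_b: the fixed switch that carries key b: a point in the deck (65 mm above the bench) under the middle of the key, axes as the unit's; which place in the row it has changes from start to start
- key_b (a joint): the same for key b. A latched key sits 4.6 mm low and feels nearly solid up to about 4.5 N, then yields at 0.6 N per mm. Pressed on to the bottom stop (8 N; 9 mm down is enough) and let go, it springs fully up; pressed less than about 7.5 mm down it stays latched
- key_b_top (a point): centre of the top face of key b, a white cap 30 mm square; 20 mm above the deck (85 mm above the bench) when up, 15.4 mm above the deck when latched, 9.6 mm at the bottom stop
- switch_c: the fixed switch that carries key c: a point in the deck (65 mm above the bench) under the middle of the key, axes as the unit's; which place in the row it has changes from start to start
- key_c (a joint): the same for key c; one of the four keys, in any place of the row, is latched at the start
- key_c_top (a point): centre of the top face of key c, a white cap 30 mm square; 20 mm above the deck (85 mm above the bench) when up, 15.4 mm above the deck when latched, 9.6 mm at the bottom stop
- switch_d: the fixed switch that carries key d: a point in the deck (65 mm above the bench) under the middle of the key, axes as the unit's; which place in the row it has changes from start to start
- key_d (a joint): the same for key d
- key_d_top (a point): centre of the top face of key d, a white cap 30 mm square; 20 mm above the deck (85 mm above the bench) when up, 15.4 mm above the deck when latched, 9.6 mm at the bottom stop
- glue: white glue bottle with an orange cap, 52 mm across, 115 mm high, standing loose on the bench near the lamp end; origin at the centre of its foot
- wax_tin: low round tin of wax with a pale lid and a green band, 72 mm across, 34 mm high, standing loose near the other end; origin at the centre of its foot
- screwdriver: screwdriver with a wooden handle, 170 mm long, lying loose on the bench in front of (robot side of) the unit; origin at its middle underneath
- tuner: brass guitar tuning machine, 49 by 36 mm, 31 mm high, lying loose on the bench in front of the unit; origin under its plate

How it is judged (in metres and radians):
On the way, in this order (a step that is already met when the one before it is completed fails the run):
1. the first key from the lamp end is tapped with a finger, one key still being latched (value of joint any of key_a, key_b, key_c, key_d above 0.0035 m and ((y of key_a_top in the frame of unit between 0.04 and 0.08 m and contact force between the fingers and switch_a above 0.3 N) or (y of key_b_top in the frame of unit between 0.04 and 0.08 m and contact force between the fingers and switch_b above 0.3 N) or (y of key_c_top in the frame of unit between 0.04 and 0.08 m and contact force between the fingers and switch_c above 0.3 N) or (y of key_d_top in the frame of unit between 0.04 and 0.08 m and contact force between the fingers and switch_d above 0.3 N))), for 0.02 s.
2. the second key from the lamp end is tapped with a finger, one key still being latched (value of joint any of key_a, key_b, key_c, key_d above 0.0035 m and ((y of key_a_top in the frame of unit between -0.01 and 0.03 m and contact force between the fingers and switch_a above 0.3 N) or (y of key_b_top in the frame of unit between -0.01 and 0.03 m and contact force between the fingers and switch_b above 0.3 N) or (y of key_c_top in the frame of unit between -0.01 and 0.03 m and contact force between the fingers and switch_c above 0.3 N) or (y of key_d_top in the frame of unit between -0.01 and 0.03 m and contact force between the fingers and switch_d above 0.3 N))), for 0.02 s.
3. the third key from the lamp end is tapped with a finger, one key still being latched (value of joint any of key_a, key_b, key_c, key_d above 0.0035 m and ((y of key_a_top in the frame of unit between -0.06 and -0.02 m and contact force between the fingers and switch_a above 0.3 N) or (y of key_b_top in the frame of unit between -0.06 and -0.02 m and contact force between the fingers and switch_b above 0.3 N) or (y of key_c_top in the frame of unit between -0.06 and -0.02 m and contact force between the fingers and switch_c above 0.3 N) or (y of key_d_top in the frame of unit between -0.06 and -0.02 m and contact force between the fingers and switch_d above 0.3 N))), for 0.02 s.
4. the fourth key from the lamp end is tapped with a finger, one key still being latched (value of joint any of key_a, key_b, key_c, key_d above 0.0035 m and ((y of key_a_top in the frame of unit between -0.11 and -0.07 m and contact force between the fingers and switch_a above 0.3 N) or (y of key_b_top in the frame of unit between -0.11 and -0.07 m and contact force between the fingers and switch_b above 0.3 N) or (y of key_c_top in the frame of unit between -0.11 and -0.07 m and contact force between the fingers and switch_c above 0.3 N) or (y of key_d_top in the frame of unit between -0.11 and -0.07 m and contact force between the fingers and switch_d above 0.3 N))), for 0.02 s.
5. the latched key is pressed down with a finger, the others standing up (((value of joint key_a above 0.0075 m and contact force between the fingers and switch_a above 1 N and value of joint each of key_b, key_c, key_d below 0.0015 m) or (value of joint key_b above 0.0075 m and contact force between the fingers and switch_b above 1 N and value of joint each of key_a, key_c, key_d below 0.0015 m) or (value of joint key_c above 0.0075 m and contact force between the fingers and switch_c above 1 N and value of joint each of key_a, key_b, key_d below 0.0015 m) or (value of joint key_d above 0.0075 m and contact force between the fingers and switch_d above 1 N and value of joint each of key_a, key_b, key_c below 0.0015 m))), for 0.02 s.
6. it has popped up, all four keys stand up (value of joint each of key_a, key_b, key_c, key_d below 0.0015 m), for 0.2 s.
At the end, for the whole second after the job is handed in: All four keys stand up (each less than 1.5 mm down) and the bottle, tin, screwdriver and tuning machine are within 15 mm of where they stood (all of step 6 and distance of each of glue, wax_tin, screwdriver, tuner from where it was at the start of the episode below 0.015 m); the robot touches nothing.
It fails at once if while one key is latched, another is pressed so far that it is about to latch too (more than 8 mm down) ((value of joint key_a above 0.008 m and value of joint key_b above 0.003 m) or (value of joint key_a above 0.008 m and value of joint key_c above 0.003 m) or (value of joint key_a above 0.008 m and value of joint key_d above 0.003 m) or (value of joint key_b above 0.008 m and value of joint key_a above 0.003 m) or (value of joint key_b above 0.008 m and value of joint key_c above 0.003 m) or (value of joint key_b above 0.008 m and value of joint key_d above 0.003 m) or (value of joint key_c above 0.008 m and value of joint key_a above 0.003 m) or (value of joint key_c above 0.008 m and value of joint key_b above 0.003 m) or (value of joint key_c above 0.008 m and value of joint key_d above 0.003 m) or (value of joint key_d above 0.008 m and value of joint key_a above 0.003 m) or (value of joint key_d above 0.008 m and value of joint key_b above 0.003 m) or (value of joint key_d above 0.008 m and value of joint key_c above 0.003 m)).
It fails at once if the bottle, tin, screwdriver or tuning machine is lifted, pushed or knocked more than 15 mm (distance of any of glue, wax_tin, screwdriver, tuner from where it was at the start of the episode above 0.015 m).
It also fails if it takes over 48 s, if anything falls off the work surface, if the arm or the gripper's body presses on something with over 40 N, if the wrist force passes 120 N, or if a joint passes its speed limit or range.

ROBOT

A 6-joint arm with a two-finger parallel gripper is mounted at the origin on the work surface. World frame = base frame: x ahead of the robot, y to its left, z up, the work surface at z = 0. Lengths are in mm, angles in rad, forces in N, time in s.
With the tool pointing down it reaches from about 425 to 950 mm from the base axis. Payload 3.5 kg.
Tool frame: the origin (TCP) lies between the finger pads; the fingertips stand 14 mm ahead of it and the grasp point (between the pads) lies 5 mm behind it; z points along the fingers, y is the line along which they close (so a half turn about z gives the same grasp; the last joint's range is limited). The gripper opens to 85 mm and grips with 20 to 120 N. Pads are 22 mm wide; open, the fingers measure 114 mm over their backs; the gripper's body (76 mm by 85 mm) begins 54 mm behind the grasp point. The pads swing forward as they close: fully open they stand 13 mm farther back than shut.
Start: joints at [-1.432, 0.286, 1.577, -0, 1.279, -0.15], TCP at [192.265, -647.024, 245.325] pointing down, gripper open.
Joint ranges: [-2.77, 2.77], [-0.9, 2.22], [0.21, 2.48], [-1.53, 4.67], [0.24, 2.81], [-2.84, 2.84]. Speed limits (rad/s): [2.79, 2.79, 3.14, 3.14, 3.14, 3.14].

INTERFACE

Orientations are given as a unit quaternion [w, x, y, z].
In Python, from plant import sensors, optics, bot gives the robot as it stands.
- The arm moves only by the tool step_arm, never from a script. Its argument "series" is a list of rows, each an object of numbers: "jaw": the closure in counts, from 0 (fully open) to 255 (shut); "dx", "dy", "dz": the shift along the world's x, y, z in units of 30 mm (1.0 is 30 mm); "ax", "ay", "az": the turn, a rotation vector about the world's x, y, z in units of 5 degrees (1.0 is 5 degrees). In form: [{"jaw": .., "dx": .., "dy": .., "dz": .., "ax": .., "ay": .., "az": ..}, ...]. A call has exactly 10 rows; each row shifts and turns the commanded pose from where the row before left it; what a row does not reach is not made up. A row lasts 1/12 s, in which the tool goes at most 41.7 mm and 7.16 degrees, less where a joint would pass 70% of its speed; a pose out of reach is approached as far as the arm can. A call is refused whole if a number of a shift passes 1 or a number of a turn 1, either way. A call with a gripper value outside its range is refused whole. The fingers move at their own pace and stop on an object; "force" is the grip in N (left out, the last holds). Time passes only in rows, so rows that do not move let the fingers close, or fill a call up. It gives the time, the measured TCP pose, the force, the opening and the grip force at its end, in the units of the state.
- sensors.get_obs(): the state, without advancing time (a new reading comes with each control period).
- optics.snapshot(name): name is "side" or "top"; returns a dict with "image" (400x640x3 uint8, red, green, blue), "range_z" (400x640 float32, mm along the optical axis (not along the pixel's ray), 0 where there is no reading), "K" (3x3 intrinsics, pixels), "xyz" and "rotation" of the camera in the world. Camera axes: x right, y up, looking along -z (the intrinsics and any distortion apply to the point x, -y, -z); pixel columns grow to the right and rows downward; lengths in mm; the calibration is good to about 2 mm. A picture is of the moment at which its call begins.
- bot.finish_job(): hands the job in; it is judged then, once.
Trained networks look in a picture, given as the dict that the camera call returned (one of the last four; its "shot" number tells which), for a name from the list of things; names that differ only in an ending like _2 or _b are one class to them, and where a whole thing is asked for, a point or a joint stands for the part that bears it (a point fixed in the world has none). Each returns a list of dicts, best first, with "score" (0 to 1); they miss things now and then, are a little off and sometimes report something else, mostly with a low value. They report only what shows in the picture. A call takes as long as a camera call.
- optics.regions_of(thing, picture): "pixels" (400x640 bool, what is visible of it) and "extent" ([left, top, right, bottom] in pixels, round what is visible of it).
The state is a dict: "clock": time; "q": joint angles; "qd": joint speeds; "tau": joint torques, N m; "tool_pos": TCP position; "orientation": TCP orientation; "wrist_force": force on the tool from outside, world axes, zero at the start; "moment": the same for the moment, N m; "gripper_width": finger opening in mm; "grasp_force": force on a finger pad.
Only numpy, scipy, OpenCV 4.12 (cv2) and the standard library are available. Lean on these libraries where they do the work, as an engineer would, in place of code of your own. Each camera call takes 0.05 s, during which the arm holds its last target. There are 200 camera calls.

## Working session

There is one attempt and no reset: what is moved stays moved. The work goes in short steps, Python scripts to look and compute and a tool call to move; the robot and the scene stay as the last step left them, time stands still between calls to the robot, and variables do not carry over. Pictures are saved under pics/ and viewed, at most 10 in all, crops included, and the job is handed in when it is done.

Besides the shell and the picture viewer there is one more tool, called after ">>>" in YAML: its name, and indented under it one key for each argument. step_arm: Moves the arm, as the interface text tells. Its arguments: {"type":"object","properties":{"series":{"type":"array"},"force":{"type":"number"}},"required":["series"]}

```bash
mkdir -p pics; cat > h.py <<'E'
import numpy as np, cv2
from plant import sensors, optics, bot
def cloud(s):
    K=np.array(s["K"]);z=s["range_z"];v,u=np.mgrid[:400,:640]
    c=np.stack([(u-K[0,2])/K[0,0]*z,-(v-K[1,2])/K[1,1]*z,-z],-1)
    return c@np.array(s["rotation"]).T+np.array(s["xyz"])
E
python3 - <<'E'
from h import *
for n in("top","side"):
    s=optics.snapshot(n);cv2.imwrite(f"pics/{n}0.png",s["image"][...,::-1]);P=cloud(s)
    print(n,s.keys(),s["xyz"])
    for t in("unit","lamp","key_a","glue","wax_tin","screwdriver","tuner"):
        for r in optics.regions_of(t,s)[:5]:
            m=r["pixels"]&(s["range_z"]>0);p=P[m]
            if len(p)==0: continue
            print(t,round(r["score"],2),r["extent"],len(p),np.median(p,0).round(1),p.min(0).round(),p.max(0).round())
            if t=="unit" and r["score"]>.5:
                d=p[abs(p[:,2]-65)<4]; print("deck",len(d),cv2.minAreaRect(d[:,:2].astype(np.float32)),np.median(d[:,2]))
            if t=="key_a":
                d=p[p[:,2]>75]; 
                if len(d): print("  top",len(d),d.mean(0).round(1),np.median(d[:,2]))
o=sensors.get_obs();print(o["clock"],o["orientation"],o["wrist_force"])
E
```

```text
Traceback (most recent call last):
  File "h.py", line 6, in cloud
    return c@np.array(s["rotation"]).T+np.array(s["xyz"])
           ~^~~~~~~~~~~~~~~~~~~~~~~~~~
ValueError: matmul: Input operand 1 has a mismatch in its core dimension 0, with gufunc signature (n?,k),(k,m?)->(n?,m?) (size 4 is different from 3)
```

View pics/top0.png

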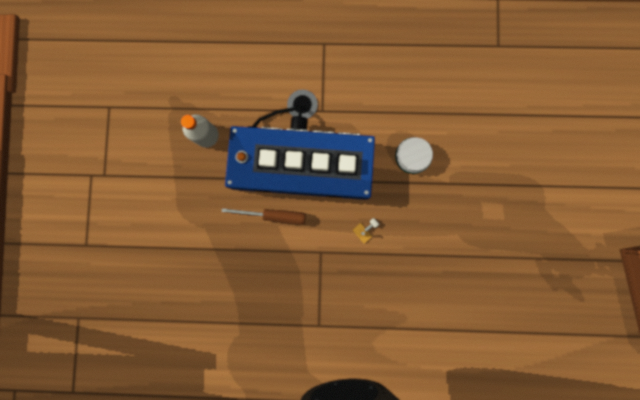

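The top view shows the unit around (300,162), with the lamp at (241,157) and keys at about (268..347,160). The bottle is left at (198,130), the tin right at (415,155), and the screwdriver and tuner are in front. The camera rotation is a quaternion, so I'll fix the helper.

```bash
cat > h.py <<'E'
import numpy as np, cv2
from scipy.spatial.transform import Rotation as R
from plant import sensors, optics, bot
def cloud(s):
    K=np.array(s["K"]);z=s["range_z"];v,u=np.mgrid[:400,:640].astype(np.float64)
    d=s.get("distortion",s.get("dist"))
    pts=np.stack([u,v],-1).reshape(-1,1,2)
    n=cv2.undistortPoints(pts,K,None if d is None else np.array(d,float)).reshape(400,640,2)
    c=np.stack([n[...,0]*z,-n[...,1]*z,-z],-1)
    w,x,y,q=s["rotation"]
    return c@R.from_quat([x,y,q,w]).as_matrix().T+np.array(s["xyz"])
E
python3 - <<'E'
from h import *
for n in("top","side"):
    s=optics.snapshot(n);cv2.imwrite(f"pics/{n}1.png",s["image"][...,::-1]);P=cloud(s)
    print(n,list(s.keys()),s["xyz"])
    for t in("unit","lamp","key_a","glue","wax_tin","screwdriver","tuner"):
        for r in optics.regions_of(t,s)[:5]:
            m=r["pixels"]&(s["range_z"]>0);p=P[m]
            if len(p)==0: continue
            print(t,round(r["score"],2),r["extent"],len(p),np.median(p,0).round(1),p.min(0).round(),p.max(0).round())
            if t=="unit" and r["score"]>.5:
                d=p[abs(p[:,2]-65)<4]; print("deck",len(d),cv2.minAreaRect(d[:,:2].astype(np.float32)),np.median(d[:,2]))
            if t=="key_a":
                d=p[p[:,2]>75]; 
                if len(d): print("  top",len(d),d.mean(0).round(1),np.median(d[:,2]))
o=sensors.get_obs();print(o["clock"],o["orientation"],o["wrist_force"])
E
```

```text
top ['image', 'range_z', 'K', 'xyz', 'rotation', 'shot'] [460.04196877  57.45871479 819.34608382]
unit 0.73 [220.4, 92.7, 378.9, 201.0] 9281 [592.1 121.4  65.6] [518. -27.  -2.] [746. 260.  85.]
deck 7506 ((585.07470703125, 118.77455139160156), (279.8658142089844, 120.33901977539062), 87.14705657958984) 65.82386603686552
lamp 0.85 [225.6, 91.6, 375.2, 198.8] 9434 [593.4 122.2  65.6] [518. -23.  -4.] [746. 278.  88.]
key_a 0.81 [310.6, 152.3, 331.1, 170.7] 269 [582.4  78.4  85.4] [568.  64.  68.] [601.  94.  89.]
  top 262 [582.2  78.5  85.2] 85.44670463289572
key_a 0.79 [339.9, 155.7, 355.0, 173.3] 261 [578.4  29.2  85.4] [565.  14.  65.] [595.  43.  89.]
  top 250 [579.3  29.2  85.2] 85.39646625287179
key_a 0.78 [258.8, 152.7, 275.9, 167.6] 273 [586.8 177.5  80.6] [572. 163.  63.] [604. 193.  85.]
  top 256 [587.4 177.7  80.7] 80.64828177570217
key_a 0.72 [287.7, 151.1, 301.7, 169.8] 283 [583.4 128.4  85.4] [570. 113.  66.] [604. 145.  91.]
  top 266 [584.4 128.3  85.3] 85.47828772177724
key_a 0.63 [353.4, 218.8, 379.0, 244.4] 284 [457.  -12.3   6. ] [433. -41.  -1.] [480.  10.  33.
[... 1431 characters left out ...]
op 218 [578.9  80.7  84.9] 86.75888150062349
key_a 0.52 [240.9, 218.4, 260.7, 238.2] 280 [582.3 181.6  81.7] [569. 149.  67.] [615. 194.  86.]
  top 215 [584.2 179.2  81.8] 82.70930348269928
glue 0.8 [158.0, 235.9, 193.3, 298.8] 1512 [629.5 327.3  67.4] [616. 243.   1.] [743. 344. 119.]
wax_tin 0.75 [311.0, 164.0, 337.4, 186.9] 563 [ 600.8 -100.    36.3] [ 572. -191.    1.] [647. -74.  41.]
screwdriver 0.78 [257.2, 247.4, 323.1, 303.8] 724 [478.  169.8  21.4] [463. 107.   0.] [502. 274.  31.]
tuner 0.46 [349.6, 216.9, 367.6, 237.1] 215 [453.2  -9.1   8.2] [433. -54.   1.] [486.   9.  34.]
0.85 [3.48717809e-05 9.89598466e-01 1.43857130e-01 5.55297574e-06] [-0.0545254  -0.49571112  0.89615835]
```

View pics/side1.png

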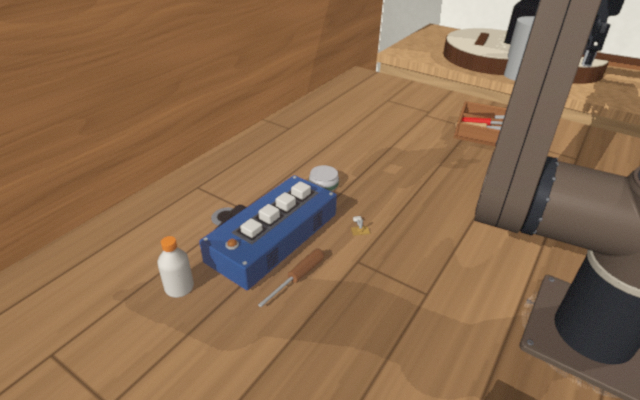

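By depth, key 1 (lamp end) sits at about 80.6 mm and the others at 85.4 mm, so key 1 looks latched. The side picture agrees with the layout: unit around (270,235), bottle at (175,268), tin at (324,175). The unit is turned -0.05 rad, with keys at about (586.5,178), (584,128), (581.5,78) and (579,28.5). I'll move over with the jaw shut.

>>> step_arm:
  series:
    - {"jaw":255,"dx":0.9,"dy":1,"dz":0,"ax":0,"ay":0,"az":-0.39}
    - {"jaw":255,"dx":0.9,"dy":1,"dz":0,"ax":0,"ay":0,"az":-0.39}
    - {"jaw":255,"dx":0.9,"dy":1,"dz":0,"ax":0,"ay":0,"az":-0.39}
    - {"jaw":255,"dx":0.9,"dy":1,"dz":0,"ax":0,"ay":0,"az":-0.39}
    - {"jaw":255,"dx":0.9,"dy":1,"dz":0,"ax":0,"ay":0,"az":-0.39}
    - {"jaw":255,"dx":0.9,"dy":1,"dz":0,"ax":0,"ay":0,"az":-0.39}
    - {"jaw":255,"dx":0.9,"dy":1,"dz":0,"ax":0,"ay":0,"az":-0.39}
    - {"jaw":255,"dx":0.9,"dy":1,"dz":0,"ax":0,"ay":0,"az":-0.39}
    - {"jaw":255,"dx":0.9,"dy":1,"dz":0,"ax":0,"ay":0,"az":-0.39}
    - {"jaw":255,"dx":0.9,"dy":1,"dz":0,"ax":0,"ay":0,"az":-0.39}

```text
clock: 1.68
tool_pos: [463.3, -345.4, 245.7]
orientation: [0.0, 1.0, -0.027, 0.0]
wrist_force: [-0.1, -0.2, -0.6]
gripper_width: 0.0
grasp_force: 0.0
```

>>> step_arm:
  series:
    - {"jaw":255,"dx":0.41,"dy":1,"dz":0,"ax":0,"ay":0,"az":0}
    - {"jaw":255,"dx":0.41,"dy":1,"dz":0,"ax":0,"ay":0,"az":0}
    - {"jaw":255,"dx":0.41,"dy":1,"dz":0,"ax":0,"ay":0,"az":0}
    - {"jaw":255,"dx":0.41,"dy":1,"dz":0,"ax":0,"ay":0,"az":0}
    - {"jaw":255,"dx":0.41,"dy":1,"dz":0,"ax":0,"ay":0,"az":0}
    - {"jaw":255,"dx":0.41,"dy":1,"dz":0,"ax":0,"ay":0,"az":0}
    - {"jaw":255,"dx":0.41,"dy":1,"dz":0,"ax":0,"ay":0,"az":0}
    - {"jaw":255,"dx":0.41,"dy":1,"dz":0,"ax":0,"ay":0,"az":0}
    - {"jaw":255,"dx":0.41,"dy":1,"dz":0,"ax":0,"ay":0,"az":0}
    - {"jaw":255,"dx":0.41,"dy":1,"dz":0,"ax":0,"ay":0,"az":0}

```text
clock: 2.52
tool_pos: [585.7, -45.4, 245.6]
orientation: [0.0, 1.0, -0.026, 0.0]
wrist_force: [0.5, 0.1, -0.7]
gripper_width: 0.1
grasp_force: 0.0
```

>>> step_arm:
  series:
    - {"jaw":255,"dx":0,"dy":0.83,"dz":-0.42,"ax":0,"ay":0,"az":0}
    - {"jaw":255,"dx":0,"dy":0.83,"dz":-0.42,"ax":0,"ay":0,"az":0}
    - {"jaw":255,"dx":0,"dy":0.83,"dz":-0.42,"ax":0,"ay":0,"az":0}
    - {"jaw":255,"dx":0,"dy":0.83,"dz":-0.42,"ax":0,"ay":0,"az":0}
    - {"jaw":255,"dx":0,"dy":0.83,"dz":-0.42,"ax":0,"ay":0,"az":0}
    - {"jaw":255,"dx":0,"dy":0.83,"dz":-0.42,"ax":0,"ay":0,"az":0}
    - {"jaw":255,"dx":0,"dy":0.83,"dz":-0.42,"ax":0,"ay":0,"az":0}
    - {"jaw":255,"dx":0,"dy":0.83,"dz":-0.42,"ax":0,"ay":0,"az":0}
    - {"jaw":255,"dx":0,"dy":0.83,"dz":-0.42,"ax":0,"ay":0,"az":0}
    - {"jaw":255,"dx":0,"dy":0,"dz":0,"ax":0,"ay":0,"az":0}

```text
clock: 3.35
tool_pos: [583.0, 180.5, 128.9]
orientation: [-0.0, 1.0, -0.024, -0.003]
wrist_force: [0.3, -0.1, -0.4]
gripper_width: -0.2
grasp_force: 0.0
```

>>> step_arm:
  series:
    - {"jaw":255,"dx":0,"dy":0,"dz":-0.15}
    - {"jaw":255,"dx":0,"dy":0,"dz":-0.15}
    - {"jaw":255,"dx":0,"dy":0,"dz":-0.15}
    - {"jaw":255,"dx":0,"dy":0,"dz":-0.15}
    - {"jaw":255,"dx":0,"dy":0,"dz":-0.15}
    - {"jaw":255,"dx":0,"dy":0,"dz":-0.15}
    - {"jaw":255,"dx":0,"dy":0,"dz":-0.13}
    - {"jaw":255,"dx":0,"dy":0,"dz":0}
    - {"jaw":255,"dx":0,"dy":0,"dz":0}
    - {"jaw":255,"dx":0,"dy":0,"dz":0}

```text
invalid input at $.series[0]: expected keys jaw, dx, dy, dz, ax, ay, az
```

```bash
python3 - <<'E'
from h import *
o=sensors.get_obs();print(o["clock"],np.round(o["tool_pos"],2),np.round(o["wrist_force"],2),np.round(o["qd"],3))
E
```

```text
3.35 [583.   180.47 128.86] [ 0.29 -0.08 -0.4 ] [-0.053 -0.029 -0.004 -0.047  0.032 -0.05 ]
```

>>> step_arm:
  series:
    - {"jaw":255,"dx":0,"dy":0,"dz":-0.15,"ax":0,"ay":0,"az":0}
    - {"jaw":255,"dx":0,"dy":0,"dz":-0.15,"ax":0,"ay":0,"az":0}
    - {"jaw":255,"dx":0,"dy":0,"dz":-0.15,"ax":0,"ay":0,"az":0}
    - {"jaw":255,"dx":0,"dy":0,"dz":-0.15,"ax":0,"ay":0,"az":0}
    - {"jaw":255,"dx":0,"dy":0,"dz":-0.15,"ax":0,"ay":0,"az":0}
    - {"jaw":255,"dx":0,"dy":0,"dz":-0.15,"ax":0,"ay":0,"az":0}
    - {"jaw":255,"dx":0,"dy":0,"dz":-0.13,"ax":0,"ay":0,"az":0}
    - {"jaw":255,"dx":0,"dy":0,"dz":0,"ax":0,"ay":0,"az":0}
    - {"jaw":255,"dx":0,"dy":0,"dz":0,"ax":0,"ay":0,"az":0}
    - {"jaw":255,"dx":0,"dy":0,"dz":0,"ax":0,"ay":0,"az":0}

```text
clock: 4.18
tool_pos: [585.4, 177.1, 101.2]
orientation: [-0.0, 1.0, -0.026, 0.0]
wrist_force: [-0.6, -0.4, 0.1]
gripper_width: -0.4
grasp_force: 0.0
```

```bash
python3 - <<'E'
from h import *
o=sensors.get_obs();print(o["clock"],np.round(o["tool_pos"],2),np.round(o["wrist_force"],2),np.round(o["qd"],3))
E
```

```text
4.1833 [585.44 177.07 101.21] [-0.62 -0.41  0.13] [ 0.003 -0.005 -0.003  0.001 -0.002 -0.   ]
```

>>> step_arm:
  series:
    - {"jaw":255,"dx":0,"dy":0,"dz":-0.04,"ax":0,"ay":0,"az":0}
    - {"jaw":255,"dx":0,"dy":0,"dz":-0.04,"ax":0,"ay":0,"az":0}
    - {"jaw":255,"dx":0,"dy":0,"dz":-0.04,"ax":0,"ay":0,"az":0}
    - {"jaw":255,"dx":0,"dy":0,"dz":-0.03,"ax":0,"ay":0,"az":0}
    - {"jaw":255,"dx":0,"dy":0,"dz":-0.02,"ax":0,"ay":0,"az":0}
    - {"jaw":255,"dx":0,"dy":0,"dz":0,"ax":0,"ay":0,"az":0}
    - {"jaw":255,"dx":0,"dy":0,"dz":0,"ax":0,"ay":0,"az":0}
    - {"jaw":255,"dx":0,"dy":0,"dz":0,"ax":0,"ay":0,"az":0}
    - {"jaw":255,"dx":0,"dy":0,"dz":0,"ax":0,"ay":0,"az":0}
    - {"jaw":255,"dx":0,"dy":0,"dz":0,"ax":0,"ay":0,"az":0}

```text
clock: 5.02
tool_pos: [585.3, 177.1, 96.0]
orientation: [-0.0, 1.0, -0.026, 0.0]
wrist_force: [-0.9, 0.3, 0.3]
gripper_width: 0.1
grasp_force: 0.0
```

>>> step_arm:
  series:
    - {"jaw":255,"dx":0,"dy":0,"dz":-0.02,"ax":0,"ay":0,"az":0}
    - {"jaw":255,"dx":0,"dy":0,"dz":-0.02,"ax":0,"ay":0,"az":0}
    - {"jaw":255,"dx":0,"dy":0,"dz":-0.02,"ax":0,"ay":0,"az":0}
    - {"jaw":255,"dx":0,"dy":0,"dz":0,"ax":0,"ay":0,"az":0}
    - {"jaw":255,"dx":0,"dy":0,"dz":0,"ax":0,"ay":0,"az":0}
    - {"jaw":255,"dx":0,"dy":0,"dz":0,"ax":0,"ay":0,"az":0}
    - {"jaw":255,"dx":0,"dy":0,"dz":0,"ax":0,"ay":0,"az":0}
    - {"jaw":255,"dx":0,"dy":0,"dz":0,"ax":0,"ay":0,"az":0}
    - {"jaw":255,"dx":0,"dy":0,"dz":0,"ax":0,"ay":0,"az":0}
    - {"jaw":255,"dx":0,"dy":0,"dz":0,"ax":0,"ay":0,"az":0}

```text
clock: 5.85
tool_pos: [585.3, 177.1, 94.3]
orientation: [-0.0, 1.0, -0.026, 0.0]
wrist_force: [-0.5, 0.4, 2.2]
gripper_width: -0.3
grasp_force: 1.4
```

>>> step_arm:
  series:
    - {"jaw":255,"dx":0,"dy":0,"dz":-0.02,"ax":0,"ay":0,"az":0}
    - {"jaw":255,"dx":0,"dy":0,"dz":-0.01,"ax":0,"ay":0,"az":0}
    - {"jaw":255,"dx":0,"dy":0,"dz":0,"ax":0,"ay":0,"az":0}
    - {"jaw":255,"dx":0,"dy":0,"dz":0,"ax":0,"ay":0,"az":0}
    - {"jaw":255,"dx":0,"dy":0,"dz":0,"ax":0,"ay":0,"az":0}
    - {"jaw":255,"dx":0,"dy":0,"dz":0,"ax":0,"ay":0,"az":0}
    - {"jaw":255,"dx":0,"dy":0,"dz":0,"ax":0,"ay":0,"az":0}
    - {"jaw":255,"dx":0,"dy":0,"dz":0,"ax":0,"ay":0,"az":0}
    - {"jaw":255,"dx":0,"dy":0,"dz":0,"ax":0,"ay":0,"az":0}
    - {"jaw":255,"dx":0,"dy":0,"dz":0,"ax":0,"ay":0,"az":0}

```text
clock: 6.68
tool_pos: [585.4, 177.1, 93.3]
orientation: [-0.0, 1.0, -0.026, 0.0]
wrist_force: [-1.6, -0.9, 4.4]
gripper_width: 0.3
grasp_force: 2.5
```

Key 1 gave nothing at 96 and 4.4 N at 93.3, so it is low and stiff, which fits a latched key. Now key 2.

>>> step_arm:
  series:
    - {"jaw":255,"dx":0,"dy":0,"dz":0.28,"ax":0,"ay":0,"az":0}
    - {"jaw":255,"dx":0,"dy":0,"dz":0.28,"ax":0,"ay":0,"az":0}
    - {"jaw":255,"dx":-0.02,"dy":-0.4,"dz":0,"ax":0,"ay":0,"az":0}
    - {"jaw":255,"dx":-0.02,"dy":-0.42,"dz":0,"ax":0,"ay":0,"az":0}
    - {"jaw":255,"dx":-0.02,"dy":-0.42,"dz":0,"ax":0,"ay":0,"az":0}
    - {"jaw":255,"dx":-0.02,"dy":-0.42,"dz":0,"ax":0,"ay":0,"az":0}
    - {"jaw":255,"dx":0,"dy":0,"dz":-0.15,"ax":0,"ay":0,"az":0}
    - {"jaw":255,"dx":0,"dy":0,"dz":-0.15,"ax":0,"ay":0,"az":0}
    - {"jaw":255,"dx":0,"dy":0,"dz":0,"ax":0,"ay":0,"az":0}
    - {"jaw":255,"dx":0,"dy":0,"dz":0,"ax":0,"ay":0,"az":0}

```text
clock: 7.52
tool_pos: [582.3, 127.4, 100.1]
orientation: [-0.0, 1.0, -0.026, -0.001]
wrist_force: [-0.1, 1.5, -0.0]
gripper_width: -0.2
grasp_force: 0.0
```

>>> step_arm:
  series:
    - {"jaw":255,"dx":0,"dy":0,"dz":-0.03,"ax":0,"ay":0,"az":0}
    - {"jaw":255,"dx":0,"dy":0,"dz":-0.03,"ax":0,"ay":0,"az":0}
    - {"jaw":255,"dx":0,"dy":0,"dz":-0.03,"ax":0,"ay":0,"az":0}
    - {"jaw":255,"dx":0,"dy":0,"dz":-0.03,"ax":0,"ay":0,"az":0}
    - {"jaw":255,"dx":0,"dy":0,"dz":-0.03,"ax":0,"ay":0,"az":0}
    - {"jaw":255,"dx":0,"dy":0,"dz":0,"ax":0,"ay":0,"az":0}
    - {"jaw":255,"dx":0,"dy":0,"dz":0,"ax":0,"ay":0,"az":0}
    - {"jaw":255,"dx":0,"dy":0,"dz":0,"ax":0,"ay":0,"az":0}
    - {"jaw":255,"dx":0,"dy":0,"dz":0,"ax":0,"ay":0,"az":0}
    - {"jaw":255,"dx":0,"dy":0,"dz":0,"ax":0,"ay":0,"az":0}

```text
clock: 8.35
tool_pos: [583.1, 127.5, 96.8]
orientation: [-0.0, 1.0, -0.026, 0.0]
wrist_force: [-0.3, 1.8, 2.5]
gripper_width: -0.0
grasp_force: 1.4
```

Key 2 already pushes back with 2.5 N at 96.8, so it is up. Now key 3.

>>> step_arm:
  series:
    - {"jaw":255,"dx":0,"dy":0,"dz":0.22,"ax":0,"ay":0,"az":0}
    - {"jaw":255,"dx":0,"dy":0,"dz":0.23,"ax":0,"ay":0,"az":0}
    - {"jaw":255,"dx":-0.02,"dy":-0.4,"dz":0,"ax":0,"ay":0,"az":0}
    - {"jaw":255,"dx":-0.02,"dy":-0.42,"dz":0,"ax":0,"ay":0,"az":0}
    - {"jaw":255,"dx":-0.02,"dy":-0.42,"dz":0,"ax":0,"ay":0,"az":0}
    - {"jaw":255,"dx":-0.02,"dy":-0.42,"dz":0,"ax":0,"ay":0,"az":0}
    - {"jaw":255,"dx":0,"dy":0,"dz":-0.15,"ax":0,"ay":0,"az":0}
    - {"jaw":255,"dx":0,"dy":0,"dz":-0.15,"ax":0,"ay":0,"az":0}
    - {"jaw":255,"dx":0,"dy":0,"dz":0,"ax":0,"ay":0,"az":0}
    - {"jaw":255,"dx":0,"dy":0,"dz":0,"ax":0,"ay":0,"az":0}

```text
clock: 9.18
tool_pos: [579.9, 77.7, 100.1]
orientation: [-0.0, 1.0, -0.026, -0.001]
wrist_force: [-1.0, 0.6, 0.7]
gripper_width: 0.5
grasp_force: 0.0
```

>>> step_arm:
  series:
    - {"jaw":255,"dx":0,"dy":0,"dz":-0.03,"ax":0,"ay":0,"az":0}
    - {"jaw":255,"dx":0,"dy":0,"dz":-0.03,"ax":0,"ay":0,"az":0}
    - {"jaw":255,"dx":0,"dy":0,"dz":-0.03,"ax":0,"ay":0,"az":0}
    - {"jaw":255,"dx":0,"dy":0,"dz":-0.03,"ax":0,"ay":0,"az":0}
    - {"jaw":255,"dx":0,"dy":0,"dz":-0.03,"ax":0,"ay":0,"az":0}
    - {"jaw":255,"dx":0,"dy":0,"dz":0,"ax":0,"ay":0,"az":0}
    - {"jaw":255,"dx":0,"dy":0,"dz":0,"ax":0,"ay":0,"az":0}
    - {"jaw":255,"dx":0,"dy":0,"dz":0,"ax":0,"ay":0,"az":0}
    - {"jaw":255,"dx":0,"dy":0,"dz":0,"ax":0,"ay":0,"az":0}
    - {"jaw":255,"dx":0,"dy":0,"dz":0,"ax":0,"ay":0,"az":0}

```text
clock: 10.02
tool_pos: [580.7, 77.6, 96.8]
orientation: [-0.0, 1.0, -0.026, 0.0]
wrist_force: [-0.0, 1.9, 2.4]
gripper_width: -0.0
grasp_force: 1.4
```

Key 3 is up as well. Now key 4.

>>> step_arm:
  series:
    - {"jaw":255,"dx":0,"dy":0,"dz":0.22,"ax":0,"ay":0,"az":0}
    - {"jaw":255,"dx":0,"dy":0,"dz":0.23,"ax":0,"ay":0,"az":0}
    - {"jaw":255,"dx":-0.02,"dy":-0.4,"dz":0,"ax":0,"ay":0,"az":0}
    - {"jaw":255,"dx":-0.02,"dy":-0.42,"dz":0,"ax":0,"ay":0,"az":0}
    - {"jaw":255,"dx":-0.02,"dy":-0.42,"dz":0,"ax":0,"ay":0,"az":0}
    - {"jaw":255,"dx":-0.02,"dy":-0.42,"dz":0,"ax":0,"ay":0,"az":0}
    - {"jaw":255,"dx":0,"dy":0,"dz":-0.15,"ax":0,"ay":0,"az":0}
    - {"jaw":255,"dx":0,"dy":0,"dz":-0.15,"ax":0,"ay":0,"az":0}
    - {"jaw":255,"dx":0,"dy":0,"dz":0,"ax":0,"ay":0,"az":0}
    - {"jaw":255,"dx":0,"dy":0,"dz":0,"ax":0,"ay":0,"az":0}

```text
clock: 10.85
tool_pos: [577.5, 27.9, 100.1]
orientation: [-0.0, 1.0, -0.026, -0.001]
wrist_force: [1.3, 0.6, 0.2]
gripper_width: -0.2
grasp_force: 0.0
```

>>> step_arm:
  series:
    - {"jaw":255,"dx":0,"dy":0,"dz":-0.03,"ax":0,"ay":0,"az":0}
    - {"jaw":255,"dx":0,"dy":0,"dz":-0.03,"ax":0,"ay":0,"az":0}
    - {"jaw":255,"dx":0,"dy":0,"dz":-0.03,"ax":0,"ay":0,"az":0}
    - {"jaw":255,"dx":0,"dy":0,"dz":-0.03,"ax":0,"ay":0,"az":0}
    - {"jaw":255,"dx":0,"dy":0,"dz":-0.03,"ax":0,"ay":0,"az":0}
    - {"jaw":255,"dx":0,"dy":0,"dz":0,"ax":0,"ay":0,"az":0}
    - {"jaw":255,"dx":0,"dy":0,"dz":0,"ax":0,"ay":0,"az":0}
    - {"jaw":255,"dx":0,"dy":0,"dz":0,"ax":0,"ay":0,"az":0}
    - {"jaw":255,"dx":0,"dy":0,"dz":0,"ax":0,"ay":0,"az":0}
    - {"jaw":255,"dx":0,"dy":0,"dz":0,"ax":0,"ay":0,"az":0}

```text
clock: 11.68
tool_pos: [578.3, 27.8, 96.8]
orientation: [-0.0, 1.0, -0.026, 0.0]
wrist_force: [-0.2, 1.6, 2.7]
gripper_width: -0.0
grasp_force: 1.4
```

Key 4 is up too, so the latched one is key 1. Going back to press it.

>>> step_arm:
  series:
    - {"jaw":255,"dx":0,"dy":0,"dz":0.22,"ax":0,"ay":0,"az":0}
    - {"jaw":255,"dx":0,"dy":0,"dz":0.23,"ax":0,"ay":0,"az":0}
    - {"jaw":255,"dx":0.05,"dy":0.9,"dz":0,"ax":0,"ay":0,"az":0}
    - {"jaw":255,"dx":0.05,"dy":0.9,"dz":0,"ax":0,"ay":0,"az":0}
    - {"jaw":255,"dx":0.05,"dy":0.9,"dz":0,"ax":0,"ay":0,"az":0}
    - {"jaw":255,"dx":0.05,"dy":0.9,"dz":0,"ax":0,"ay":0,"az":0}
    - {"jaw":255,"dx":0.05,"dy":0.9,"dz":0,"ax":0,"ay":0,"az":0}
    - {"jaw":255,"dx":0.02,"dy":0.48,"dz":0,"ax":0,"ay":0,"az":0}
    - {"jaw":255,"dx":0,"dy":0,"dz":0,"ax":0,"ay":0,"az":0}
    - {"jaw":255,"dx":0,"dy":0,"dz":0,"ax":0,"ay":0,"az":0}

```text
clock: 12.52
tool_pos: [586.1, 177.1, 110.1]
orientation: [0.0, 1.0, -0.025, -0.0]
wrist_force: [-0.2, -0.6, 0.1]
gripper_width: -0.3
grasp_force: 0.0
```

>>> step_arm:
  series:
    - {"jaw":255,"dx":0,"dy":0,"dz":-0.15,"ax":0,"ay":0,"az":0}
    - {"jaw":255,"dx":0,"dy":0,"dz":-0.15,"ax":0,"ay":0,"az":0}
    - {"jaw":255,"dx":0,"dy":0,"dz":-0.1,"ax":0,"ay":0,"az":0}
    - {"jaw":255,"dx":0,"dy":0,"dz":-0.1,"ax":0,"ay":0,"az":0}
    - {"jaw":255,"dx":0,"dy":0,"dz":-0.1,"ax":0,"ay":0,"az":0}
    - {"jaw":255,"dx":0,"dy":0,"dz":-0.06,"ax":0,"ay":0,"az":0}
    - {"jaw":255,"dx":0,"dy":0,"dz":-0.04,"ax":0,"ay":0,"az":0}
    - {"jaw":255,"dx":0,"dy":0,"dz":0,"ax":0,"ay":0,"az":0}
    - {"jaw":255,"dx":0,"dy":0,"dz":0,"ax":0,"ay":0,"az":0}
    - {"jaw":255,"dx":0,"dy":0,"dz":0,"ax":0,"ay":0,"az":0}

```text
clock: 13.35
tool_pos: [586.0, 176.1, 90.0]
orientation: [0.001, 1.0, -0.026, -0.001]
wrist_force: [-4.0, -3.5, 6.7]
gripper_width: -0.3
grasp_force: 3.4
```

>>> step_arm:
  series:
    - {"jaw":255,"dx":0,"dy":0,"dz":-0.03,"ax":0,"ay":0,"az":0}
    - {"jaw":255,"dx":0,"dy":0,"dz":-0.02,"ax":0,"ay":0,"az":0}
    - {"jaw":255,"dx":0,"dy":0,"dz":0,"ax":0,"ay":0,"az":0}
    - {"jaw":255,"dx":0,"dy":0,"dz":0,"ax":0,"ay":0,"az":0}
    - {"jaw":255,"dx":0,"dy":0,"dz":0,"ax":0,"ay":0,"az":0}
    - {"jaw":255,"dx":0,"dy":0,"dz":0,"ax":0,"ay":0,"az":0}
    - {"jaw":255,"dx":0,"dy":0,"dz":0,"ax":0,"ay":0,"az":0}
    - {"jaw":255,"dx":0,"dy":0,"dz":0,"ax":0,"ay":0,"az":0}
    - {"jaw":255,"dx":0,"dy":0,"dz":0,"ax":0,"ay":0,"az":0}
    - {"jaw":255,"dx":0,"dy":0,"dz":0,"ax":0,"ay":0,"az":0}

```text
clock: 14.18
tool_pos: [586.1, 176.1, 88.9]
orientation: [0.001, 1.0, -0.026, -0.001]
wrist_force: [-3.9, -3.2, 7.2]
gripper_width: -0.2
grasp_force: 3.8
```

>>> step_arm:
  series:
    - {"jaw":255,"dx":0,"dy":0,"dz":0.1,"ax":0,"ay":0,"az":0}
    - {"jaw":255,"dx":0,"dy":0,"dz":0.2,"ax":0,"ay":0,"az":0}
    - {"jaw":255,"dx":0,"dy":0,"dz":0.5,"ax":0,"ay":0,"az":0}
    - {"jaw":255,"dx":0,"dy":0,"dz":0.9,"ax":0,"ay":0,"az":0}
    - {"jaw":255,"dx":0,"dy":0,"dz":0.9,"ax":0,"ay":0,"az":0}
    - {"jaw":255,"dx":0,"dy":0,"dz":0.9,"ax":0,"ay":0,"az":0}
    - {"jaw":255,"dx":0,"dy":-0.9,"dz":0.9,"ax":0,"ay":0,"az":0}
    - {"jaw":255,"dx":0,"dy":-0.9,"dz":0.9,"ax":0,"ay":0,"az":0}
    - {"jaw":255,"dx":0,"dy":-1,"dz":0,"ax":0,"ay":0,"az":0}
    - {"jaw":255,"dx":0,"dy":-1,"dz":0,"ax":0,"ay":0,"az":0}

```text
clock: 15.02
tool_pos: [587.4, 62.1, 249.6]
orientation: [-0.0, 1.0, -0.025, 0.003]
wrist_force: [0.7, -0.0, -0.2]
gripper_width: -0.2
grasp_force: 0.0
```

>>> step_arm:
  series:
    - {"jaw":255,"dx":0,"dy":-1,"dz":0,"ax":0,"ay":0,"az":0}
    - {"jaw":255,"dx":0,"dy":-1,"dz":0,"ax":0,"ay":0,"az":0}
    - {"jaw":255,"dx":0,"dy":-1,"dz":0,"ax":0,"ay":0,"az":0}
    - {"jaw":255,"dx":0,"dy":-1,"dz":0,"ax":0,"ay":0,"az":0}
    - {"jaw":255,"dx":0,"dy":-1,"dz":0,"ax":0,"ay":0,"az":0}
    - {"jaw":255,"dx":0,"dy":-1,"dz":0,"ax":0,"ay":0,"az":0}
    - {"jaw":255,"dx":0,"dy":-1,"dz":0,"ax":0,"ay":0,"az":0}
    - {"jaw":255,"dx":0,"dy":-1,"dz":0,"ax":0,"ay":0,"az":0}
    - {"jaw":255,"dx":0,"dy":-1,"dz":0,"ax":0,"ay":0,"az":0}
    - {"jaw":255,"dx":0,"dy":-1,"dz":0,"ax":0,"ay":0,"az":0}

```text
clock: 15.85
tool_pos: [585.9, -238.5, 246.2]
orientation: [-0.0, 1.0, -0.026, 0.0]
wrist_force: [-0.6, 0.6, -0.2]
gripper_width: -0.1
grasp_force: 0.0
```

```bash
python3 - <<'E'
from h import *
s=optics.snapshot("top");cv2.imwrite("pics/top2.png",s["image"][...,::-1]);P=cloud(s)
for t in("key_a","glue","wax_tin","screwdriver","tuner"):
    for r in optics.regions_of(t,s)[:5]:
        p=P[r["pixels"]&(s["range_z"]>0)]
        if len(p): print(t,round(r["score"],2),len(p),np.median(p,0).round(1))
E
```

```text
key_a 0.84 245 [578.3  30.1  85.3]
key_a 0.78 301 [582.6  78.3  85. ]
key_a 0.66 277 [586.  177.5  85.2]
key_a 0.56 274 [583.4 128.4  85.4]
glue 0.8 888 [636.9 309.4  78. ]
wax_tin 0.96 1062 [ 606.8 -103.5   34.3]
wax_tin 0.23 249 [578.1  28.6  85.3]
screwdriver 0.67 643 [481.9 158.3  23.2]
tuner 0.77 194 [453.5  -9.6   5.7]
```

View pics/top2.png

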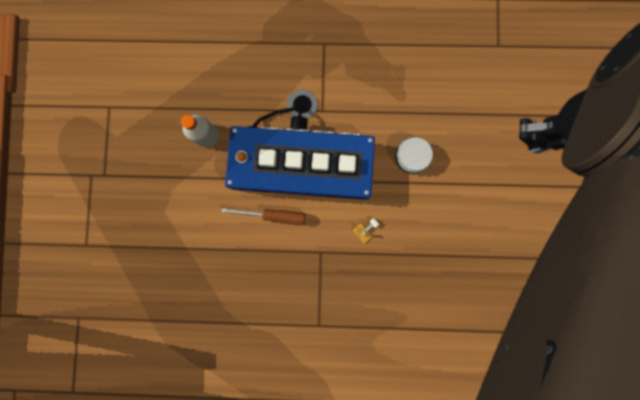

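All four caps (268–347, 160) now stand at about 85 mm. The bottle, tin, screwdriver and tuner haven't moved, and the arm is clear at the right.

```bash
python3 -c "
from plant import bot
print(bot.finish_job())"
```

```text
the job is handed in; nothing more can be done
None
```

I tapped all four keys in order from the lamp end and found the first one latched. I then pressed it down and it popped up, so all four keys stand up, nothing else moved, and the job is handed in (no verdict was returned).

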